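# Roll a spare pouch reel up its gutter behind the spring catch

### The job

The blue spare reel lies at the foot of its sloped white gutter. Push it up the gutter with your closed fingertips so that it rolls over the orange spring catch and stays parked between the catch and the end stop, with the catch sprung up behind it so that it cannot roll back. Only push it: do not take hold of it, straddle it with the fingers or lift it out of the gutter, and leave the green reel in the other gutter and everything else on the bench where they are.

Things in the scene. Friction and masses are not known exactly. Their poses are not given: they have to be found in the camera images.
- reel_a: blue spare reel of pouch tubing, hard wound, a solid roller with a slippery film skin: 90 mm diameter, 55 mm wide, 0.22 to 0.45 kg. Origin at its centre; y is the roller's axis, across the gutter; x and z turn as it rolls. Starts in gutter_a against the foot lip (centre 34 mm uphill of the lip). Rolls back down by itself if let go before it has passed the catch.
- gutter_a: sloped white sheet-metal U-channel holding the blue reel, fixed, rising 9.2 degrees. Origin on its floor at mid-width, at the inner face of the foot lip, 26 mm above the bench; x uphill along the floor, y across, z square off the floor. Floor 60 mm wide between cheeks 26 mm high, 3 mm thick; foot lip 15 mm high, 4 mm thick; end stop 68 mm high.
- stop_a (a point): mid-width point of the face of gutter_a's end stop (upright plate with a black pad), 45 mm above the floor; 245 mm uphill of the foot lip. A reel touching the stop has its centre 45 mm downhill of this point.
- home_a (a point): where the blue reel's centre lies once it is parked and leans back on the raised catch: 194 mm uphill of the foot lip, 45 mm above the gutter's floor, 6 mm short of touching the stop
- catch_a (a joint): orange spring catch of gutter_a: tongue 24 mm wide, 50 mm long in the floor, hinged at its downhill end 115 mm uphill of the lip. 0 = up (free edge 13 mm above the floor, 163 mm uphill of the lip), 0.27 rad = pressed flush. A reel rolling uphill presses it down (under 2 N); it springs up behind the reel once the reel's centre is 194 mm or more uphill of the lip.
- reel_b: a green reel of the same size (90 mm diameter, 55 mm wide), origin at its centre, already parked at the top of the other gutter between catch and stop; to be left alone
- gutter_b: the other gutter, with the green reel; same size and same axes as gutter_a, roughly parallel to it, beside it. Which of the two is nearer the robot varies.
- oil_bottle: white bottle with a red cap, 48 mm diameter, 150 mm tall, standing; origin at the centre of its underside; bystander
- gallipot: small steel bowl, 72 mm diameter, 45 mm tall; origin at the centre of its underside; bystander
- tape_roll: roll of tape lying flat, 90 mm diameter, 24 mm high; origin at the centre of its underside; bystander
- strip_carton: small carton, 65 x 110 x 40 mm; origin at the centre of its underside; bystander
- forceps: steel tweezers lying flat, about 130 mm long along x, 6 mm high; origin near mid-length on the bench; bystander
- marker: marker pen lying flat, 131 mm long along x, 14 mm thick, blue cap; origin near mid-length on the bench; bystander
There are look-alikes about, which are no part of the job. Leave any pink or red look-alike of the reel_a alone.

How it is judged:
On the way:
1. the blue reel rolls onto the catch and presses it down (value of joint catch_a above 0.12 rad and x of reel_a in the frame of gutter_a above 0.1 m).
At the end, for the whole second after the job is handed in: Blue reel at rest on its gutter's floor between catch and stop: centre 188 to 204 mm uphill of the foot lip, within 8 mm of mid-width, square across within 0.12 rad; that catch up (below 0.05 rad); green reel within 12 mm and all other loose things within 20 mm of where they stood (x of reel_a in the frame of gutter_a between 0.188 and 0.204 m and y of reel_a in the frame of gutter_a between -0.008 and 0.008 m and z of reel_a in the frame of gutter_a between 0.04 and 0.05 m and angle between the y axis of reel_a and the y axis of gutter_a, either way round below 0.12 rad and value of joint catch_a below 0.05 rad and linear speed of reel_a below 0.02 m/s and distance of reel_b from where it was at the start of the episode below 0.012 m and distance of each of oil_bottle, gallipot, tape_roll, strip_carton, forceps, marker from where it was at the start of the episode below 0.02 m); the robot touches nothing.
It fails at once if the blue reel is lifted more than 13 mm off the gutter's floor (z of reel_a in the frame of gutter_a above 0.058 m).
It fails at once if the fingers straddle or take hold of the blue reel (the grasp point inside its rim) (distance between the grasp point and reel_a below 0.042 m).
It fails at once if the green reel is disturbed by more than 12 mm (distance of reel_b from where it was at the start of the episode above 0.012 m).
It fails at once if a bystander is moved by more than 20 mm (distance of any of oil_bottle, gallipot, tape_roll, strip_carton, forceps, marker from where it was at the start of the episode above 0.02 m).
It also fails if it takes over 40 s, if anything falls off the work surface, if the arm or the gripper's body presses on something with over 40 N, if the wrist force passes 120 N, or if a joint passes its speed limit or range.

### The arm

A 7-joint arm with a two-finger parallel gripper is mounted at the origin on the work surface. World frame = base frame: x ahead of the robot, y to its left, z up, the work surface at z = 0. Lengths are in m, angles in rad, forces in N, time in s.
With the tool pointing down it reaches from about 0.35 to 0.9 m from the base axis. Payload 19.9 kg.
Tool frame: the origin (TCP) lies between the finger pads; the fingertips stand 19 mm ahead of it and the grasp point (between the pads) is the TCP (tips_ahead is the distance from the TCP to the fingertips, in m); y points along the fingers, x is the direction in which the jaws open and shut, and the axes are right-handed (so a half turn about y gives the same grasp; the last joint's range is limited). The gripper opens to 85 mm and grips with 20 to 120 N. Pads are 22 mm wide; open, the fingers measure 114 mm over their backs; the gripper's body (76 mm by 85 mm) begins 54 mm behind the grasp point. The pads swing forward as they close: fully open they stand 13 mm farther back than shut.
Start: joints at [1.093, 0.417, -0.01, 1.614, 0.005, 1.111, -0.053], TCP at [0.264, -0.567, 0.25] pointing down, gripper open.
Joint ranges: [-2.81, 2.81], [-0.39, 2.02], [-1.27, 1.25], [0.06, 2.57], [-1.19, 4.33], [0.19, 2], [-2.82, 2.82]. Speed limits (rad/s): [1.89, 1.89, 2.39, 2.39, 3.01, 3.01, 3.01].

### API

Orientations are given as a 3x3 rotation matrix whose columns are the frame's x, y, z axes.
In Python, from cell import observe, capture, camera_params, finish_job, tips_ahead gives the robot as it stands.
- The arm moves only by the tool carry_out, never from a script. Its argument "plan" is a list of rows, each an object with "xyz": the shift along the tool's x, y, z in m, a list of three; "turn": the turn, a rotation vector about the tool's x, y, z in degrees, a list of three; "fingers": the closure, from 0 (fully open) to 1 (shut). A call has 1 to 8 rows; each row is the pose to reach, as a shift and turn from the pose commanded when the call began, along the tool's axes at that moment; what a row does not reach only later rows make up. A row lasts 1/12 s, in which the tool goes at most 41.7 mm and 7.16 degrees, less where a joint would pass 70% of its speed; a pose out of reach is approached as far as the arm can. A call with a gripper value outside its range is refused whole. The fingers move at their own pace and stop on an object; "grip_force" is the grip in N (left out, the last holds). Time passes only in rows, so rows that repeat a pose let the fingers close. It gives the time, the measured TCP pose, the force and the opening at its end, in the units of the state.
- observe(): the state, without advancing time (a new reading comes with each control period).
- capture(name): name is "scene" or "top" or "wrist"; returns (picture, depth): 400x640x3 uint8, red, green, blue; 400x640 float32, m along the optical axis (not along the pixel's ray), 0 where there is no reading.
- camera_params(name): a dict with "vertical_fov" (degrees; the focal length in pixels is half the picture's height over the tangent of half this angle, whatever the lens; pixels are square), "cx", "cy" (the principal point, pixels), "view" (4x4, takes a point from world to camera coordinates). Camera axes: x right, y down, z forward; pixel columns grow to the right and rows downward; lengths in m; the calibration is good to about 2 mm. A picture is of the moment at which its call begins: read the wrist's pose just before it. camera_params takes no time and is no camera call; for the wrist camera it gives the pose at the moment of the call.
- finish_job(): hands the job in, once; it reports no verdict.
The state is a dict: "clock": time; "joints": joint angles; "qvel": joint speeds; "effort": joint torques, N m; "tcp_pos": TCP position; "eef_rot": TCP orientation; "ft_force": force on the tool from outside, world axes, zero at the start; "ft_torque": the same for the moment, N m; "opening": finger opening in m.
Only numpy, scipy, OpenCV 4.12 (cv2) and the standard library are available. Lean on these libraries where they do the work, as an engineer would, in place of code of your own. Each camera call takes 0.05 s, during which the arm holds its last target.

## Working session

There is one attempt and no reset: what is moved stays moved. The work goes in short steps, Python scripts to look and compute and a tool call to move; the robot and the scene stay as the last step left them, time stands still between calls to the robot, and variables do not carry over. Pictures are saved under pics/ and viewed, and the job is handed in when it is done.

Besides the shell and the picture viewer there is one more tool, called after "Call:" as name(argument=value, ...), one argument or row to a line, values as JSON. carry_out: Moves the arm, as the interface text tells. Its arguments: {"type":"object","properties":{"plan":{"type":"array"},"grip_force":{"type":"number"}},"required":["plan"]}

```bash
mkdir -p pics; ls; python3 - <<'E'
from cell import *
import cv2,numpy as np
o=observe();print({k:np.round(v,3).tolist() for k,v in o.items()},tips_ahead)
for n in("scene","top"):
    p,d=capture(n);cv2.imwrite(f"pics/{n}1.png",p[:,:,::-1]);np.savez(f"pics/{n}1.npz",p=p,d=d);print(n,camera_params(n))
E
```

```text
pics
{'clock': 0.0, 'joints': [1.094, 0.418, -0.01, 1.614, 0.005, 1.111, -0.053], 'qvel': [-0.002, -0.001, 0.001, 0.001, 0.001, -0.001, -0.002], 'effort': [0.002, -86.444, 0.679, -43.49, 0.019, 0.007, 0.0], 'tcp_pos': [0.264, -0.566, 0.25], 'eef_rot': [[0.422, -0.001, 0.907], [-0.907, 0.001, 0.422], [-0.001, -1.0, -0.0]], 'ft_force': [0.473, 0.113, 0.12], 'ft_torque': [0.022, 0.018, -0.054], 'opening': 0.086} 0.019
scene {'vertical_fov': 42.160223412841596, 'cx': 316.9409516240116, 'cy': 200.53554796591362, 'view': array([[ 0.85819148,  0.51329031,  0.00635933, -0.44616599],
       [ 0.3610602 , -0.59477298, -0.71824831, -0.12179179],
       [-0.36488754,  0.61869069, -0.6957578 ,  1.74802908],
       [ 0.        ,  0.        ,  0.        ,  1.        ]])}
top {'vertical_fov': 42.50487293301778, 'cx': 324.8152569505944, 'cy': 197.82895338563608, 'view': array([[-1.99698188e-02, -9.99800425e-01,  5.61907611e-04,
         9.24508391e-03],
       [-9.91869178e-01,  1.97407437e-02, -1.25721269e-01,
         5.32215742e-01],
       [ 1.25685086e-01, -3.06796981e-03, -9.92065445e-01,
         1.18464572e+00],
       [ 0.00000000e+00,  0.00000000e+00,  0.00000000e+00,
         1.00000000e+00]])}
```

View pics/scene1.png

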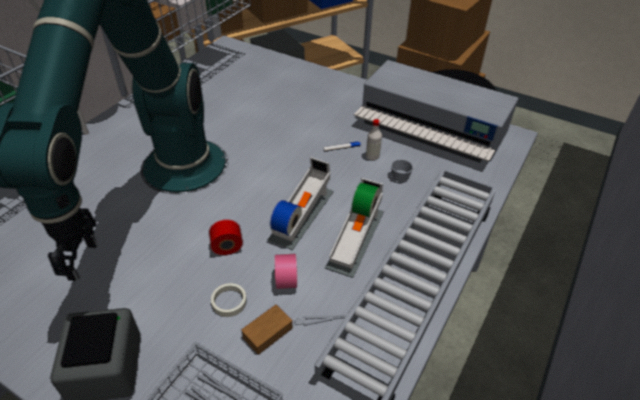

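View pics/top1.png

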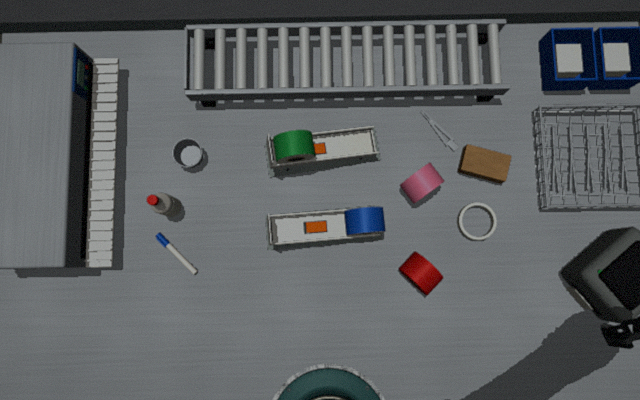

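Blue cylinder in the gutter at top (365,220) is reel_a (the pink one at (422,182) and red at (420,272) lie on the bench, green at (293,146) is parked in gutter_b). Enlarged crop and a fit of the gutter.

```bash
cat > h.py <<'E'
import numpy as np,cv2
from cell import *
def cloud(n,d):
    c=camera_params(n);f=200/np.tan(np.radians(c['vertical_fov']/2))
    v,u=np.mgrid[0:400,0:640]
    P=np.stack([(u-c['cx'])/f*d,(v-c['cy'])/f*d,d],-1)
    V=c['view'];return (P-V[:3,3])@V[:3,:3]
def proj(n,X):
    c=camera_params(n);f=200/np.tan(np.radians(c['vertical_fov']/2));V=c['view']
    p=np.asarray(X)@V[:3,:3].T+V[:3,3];return p[:,:2]/p[:,2:]*f+[c['cx'],c['cy']]
E
python3 - <<'E'
from h import *
z=np.load('pics/top1.npz');p,d=z['p'],z['d'];W=cloud('top',d)
cv2.imwrite('pics/crop1.png',cv2.resize(p[110:300,250:450,::-1],(800,760))[:600])
hsv=cv2.cvtColor(p,cv2.COLOR_RGB2HSV)
R=np.zeros((400,640),bool);R[195:255,260:395]=1
blue=R&(hsv[...,0]>100)&(hsv[...,0]<130)&(hsv[...,1]>150)&(d>0)
B=W[blue];print('blue',len(B),B.min(0),B.max(0),np.median(B,0))
org=R&(hsv[...,0]<20)&(hsv[...,1]>150);O=W[org];print('orange',O.mean(0),O.min(0),O.max(0))
for v in range(202,252,3): print(v,[ '%.3f'%W[v,u,2] for u in range(262,396,8)])
for u in (270,300,340): print('x',u,[ '%.3f,%.3f'%(W[v,u,0],W[v,u,2]) for v in range(204,254,2)])
print('y',[ '%.3f,%.3f'%(W[225,u,1],W[225,u,2]) for u in range(262,396,3)])
bg=(d>0)&(np.abs(W[...,0]-.45)<.08)&(np.abs(W[...,1])<.2)
print('bench',np.percentile(W[bg][:,2],[5,25]))
E
```

```text
blue 907 [ 0.44246329 -0.13238684  0.08637011] [ 0.4999924  -0.04554916  0.12695918] [ 0.47123843 -0.08593254  0.11559013]
orange [0.46266959 0.02040509 0.06450744] [ 0.37918071 -0.00268048  0.00131347] [0.47655493 0.0474031  1.24215173]
202 ['-0.005', '0.004', '-0.002', '0.001', '0.003', '-0.001', '-0.002', '-0.001', '0.001', '-0.003', '0.002', '0.003', '0.004', '-0.003', '-0.001', '-0.000', '-0.000']
205 ['0.003', '-0.001', '0.000', '0.008', '0.000', '0.001', '0.002', '0.000', '0.004', '-0.000', '0.001', '-0.003', '-0.000', '0.003', '0.009', '-0.002', '-0.001']
208 ['0.002', '-0.004', '0.001', '0.000', '0.001', '-0.002', '0.003', '0.000', '-0.001', '0.001', '0.011', '0.003', '0.118', '0.120', '0.116', '0.090', '0.002']
211 ['-0.001', '0.003', '0.003', '-0.002', '-0.001', '-0.003', '0.007', '0.072', '0.071', '0.068', '0.045', '0.110', '0.120', '0.124', '0.117', '0.094', '0.003']
214 ['0.002', '-0.005', '0.093', '0.084', '0.085', '0.062', '0.049', '0.048', '0.044', '0.045', '0.037', '0.106', '0.115', '0.120', '0.115', '0.096', '-0.004']
217 ['-0.001', '0.130', '0.060', '0.059', '0.05
[... 3076 characters left out ...]
0.125,0.116', '0.117,0.128', '0.117,0.062', '0.110,0.061', '0.103,0.062', '0.096,0.061', '0.089,0.057', '0.083,0.056', '0.076,0.057', '0.069,0.056', '0.062,0.057', '0.055,0.057', '0.050,0.010', '0.041,0.063', '0.034,0.063', '0.027,0.060', '0.020,0.059', '0.013,0.051', '0.006,0.050', '-0.000,0.045', '-0.007,0.045', '-0.014,0.044', '-0.021,0.044', '-0.029,0.038', '-0.036,0.034', '-0.043,0.036', '-0.047,0.091', '-0.054,0.104', '-0.060,0.107', '-0.066,0.116', '-0.073,0.116', '-0.079,0.121', '-0.086,0.119', '-0.092,0.119', '-0.099,0.121', '-0.105,0.117', '-0.112,0.114', '-0.119,0.110', '-0.127,0.098', '-0.146,-0.002', '-0.153,0.003', '-0.159,0.006', '-0.167,0.002']
bench [-0.00310481 -0.00026962]
```

View pics/crop1.png

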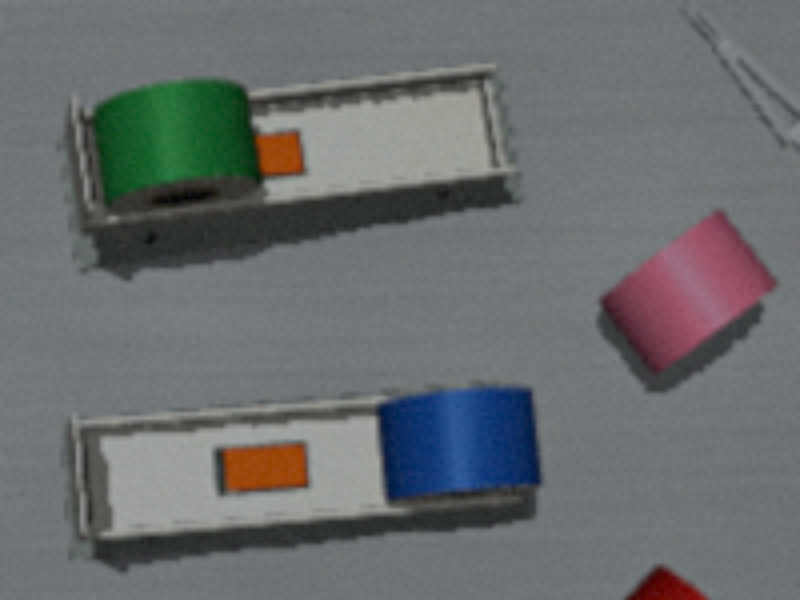

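```bash
cat >> h.py <<'E'
S=np.radians(9.2)
def frame(ox,oy,yaw):
    x=np.array([np.cos(S)*np.cos(yaw),np.cos(S)*np.sin(yaw),np.sin(S)])
    y=np.array([-np.sin(yaw),np.cos(yaw),0]);return np.stack([x,y,np.cross(x,y)],1),np.array([ox,oy,.026])
E
python3 - <<'E'
from h import *
from scipy.optimize import least_squares
for n in('top','scene'):
    z=np.load(f'pics/{n}1.npz');p,d=z['p'],z['d'];W=cloud(n,d);hsv=cv2.cvtColor(p,cv2.COLOR_RGB2HSV)
    ok=(d>0)&(np.abs(W[...,0]-.46)<.08)&(W[...,1]>-.18)&(W[...,1]<.17)&(W[...,2]>.018)&(W[...,2]<.16)
    blue=ok&(hsv[...,0]>100)&(hsv[...,0]<130)&(hsv[...,1]>150);blue=cv2.erode(blue.astype(np.uint8),np.ones((3,3)))>0
    P=W[ok&~blue];B=W[blue]
    th=np.array([.463,-.117,np.pi/2+.03])
    for it in range(6):
        R,o=frame(*th);L=(P-o)@R
        ch=(np.abs(L[:,2]-24)<0)
        ch=(L[:,2]>.016)&(L[:,2]<.032)&(np.abs(np.abs(L[:,1])-.0315)<.008)&(L[:,0]>.08)&(L[:,0]<.235)
        st=(L[:,2]>.035)&(L[:,2]<.065)&(np.abs(L[:,0]-.245)<.02)&(np.abs(L[:,1])<.025)
        fl=(np.abs(L[:,2])<.008)&(np.abs(L[:,1])<.022)&(L[:,0]>.08)&(L[:,0]<.24)
        # reel centre assumed free in x
        def f(t):
            R,o=frame(*t[:3]);c=(P[ch]-o)@R;b=(B-o)@R
            return np.r_[np.abs(c[:,1])-.0315, (np.hypot(b[:,0]-.034,b[:,2]-.045)-.045)]
        s=least_squares(f,th,loss='soft_l1',f_scale=.002);th=s.x
    R,o=frame(*th);L=(P-o)@R;b=(B-o)@R
    print(n,th,'cheeks',(ch&(L[:,1]>0)).sum(),(ch&(L[:,1]<0)).sum(),'floor z',np.median(L[fl,2]),'stop x',np.percentile(L[st,0],[5,50,95]),'reel y',np.percentile(b[:,1],[1,99]),'top z',np.percentile(b[:,2],98))
    # free reel fit
    g=least_squares(lambda t:np.hypot(b[:,0]-t[0],b[:,2]-t[1])-.045,[.034,.045],loss='soft_l1',f_scale=.002).x;print('reel',g)
E
```

```text
top [ 0.4738763  -0.11560952  1.64262181] cheeks 126 140 floor z 0.0004004691453790956 stop x [0.2458823  0.24838027 0.25191324] reel y [-0.02339406  0.0235255 ] top z 0.09238760004886194
reel [0.0340002  0.04500907]
scene [ 0.47257856 -0.11707645  1.64382829] cheeks 96 104 floor z 0.0004902759081407344 stop x [0.24197036 0.24540717 0.25016761] reel y [-0.02363734  0.02058749] top z 0.09270230897691681
reel [0.03391153 0.04488914]
```

```bash
cat >> h.py <<'E'
TH=(.4732,-.1163,1.6432)
R,o=frame(*TH);up=np.array([np.cos(TH[2]),np.sin(TH[2]),0])
def tgt(xl,back,dz=.004): return o+R@[xl,0,.045]-back*up+[0,0,dz]
def rel(T):
    s=observe();return s['eef_rot'].T@(T-s['tcp_pos'])
E
python3 - <<'E'
from h import *
s=observe();H=tgt(.034,.085);H[2]=.25
Rt=np.stack([np.cross([0,0,-1.],up),[0,0,-1.],up],1)
from scipy.spatial.transform import Rotation as Ro
print('hover',H,rel(H),np.degrees(Ro.from_matrix(s['eef_rot'].T@Rt).as_rotvec()))
print(tgt(.034,.056),tgt(.198,.056))
z=np.load('pics/top1.npz');W=cloud('top',z['d'])
for u,v in((420,272),(404,268),(422,182),(405,185),(415,160)):print(W[v,u])
E
```

```text
hover [ 0.47744147 -0.1747784   0.25      ] [-2.64697037e-01 -1.02202947e-05  3.59013802e-01] [-3.60144689e-02 -6.91754996e+01 -5.67692495e-02]
[ 0.47534359 -0.14585438  0.07985709] [0.46363238 0.01561181 0.10607761]
[ 0.35507869 -0.20953035  0.08694514]
[ 0.36437072 -0.17706433  0.06884951]
[ 0.55681353 -0.22208661  0.09078444]
[ 0.55445661 -0.187353    0.06563296]
[ 0.62518155 -0.22435961  0.00335289]
```

Call:
carry_out(
  plan=[
    {"xyz":[-0.024,0,0.032],"turn":[0,-7,0],"fingers":1},
    {"xyz":[-0.048,0,0.065],"turn":[0,-14,0],"fingers":1},
    {"xyz":[-0.072,0,0.098],"turn":[0,-21,0],"fingers":1},
    {"xyz":[-0.096,0,0.13],"turn":[0,-28,0],"fingers":1},
    {"xyz":[-0.12,0,0.163],"turn":[0,-35,0],"fingers":1},
    {"xyz":[-0.144,0,0.196],"turn":[0,-42,0],"fingers":1},
    {"xyz":[-0.168,0,0.228],"turn":[0,-49,0],"fingers":1},
    {"xyz":[-0.192,0,0.261],"turn":[0,-56,0],"fingers":1},
  ],
)

```text
clock: 0.77
tcp_pos: [0.4197, -0.2805, 0.2502]
eef_rot: [[0.988, -0.0, 0.151], [-0.151, -0.0, 0.988], [-0.0, -1.0, -0.0]]
ft_force: [0.6, -0.2, 0.0]
opening: 0.0003
```

```bash
cat > s.py <<'E'
from h import *
from scipy.spatial.transform import Rotation as Ro
import sys
H=tgt(.034,.085);H[2]=.25
Rt=np.stack([np.cross([0,0,-1.],up),[0,0,-1.],up],1);s=observe()
np.set_printoptions(precision=4,suppress=True)
print(s['clock'],s['tcp_pos'],s['opening'],s['ft_force'],'rel',rel(H),np.degrees(Ro.from_matrix(s['eef_rot'].T@Rt).as_rotvec()))
E
python3 s.py
```

```text
0.7667 [ 0.4197 -0.2805  0.2502] 0.0002516559347485175 [ 0.6052 -0.1605  0.0488] rel [0.0411 0.0002 0.1133] [  0.006  -12.8481  -0.0203]
```

Call:
carry_out(
  plan=[
    {"xyz":[0.012,0,0.035],"turn":[0,-6.5,0],"fingers":1},
    {"xyz":[0.026,0,0.073],"turn":[0,-12.8,0],"fingers":1},
    {"xyz":[0.041,0,0.113],"turn":[0,-12.8,0],"fingers":1},
    {"xyz":[0.041,0.04,0.113],"turn":[0,-12.8,0],"fingers":1},
    {"xyz":[0.041,0.08,0.113],"turn":[0,-12.8,0],"fingers":1},
    {"xyz":[0.041,0.12,0.113],"turn":[0,-12.8,0],"fingers":1},
    {"xyz":[0.041,0.12,0.113],"turn":[0,-12.8,0],"fingers":1},
  ],
)

```text
clock: 1.35
tcp_pos: [0.4741, -0.1758, 0.1241]
eef_rot: [[0.998, -0.009, -0.066], [0.066, 0.004, 0.998], [-0.009, -1.0, 0.005]]
ft_force: [-2.1, 0.8, -0.9]
opening: -0.0001
```

```bash
python3 s.py; python3 - <<'E'
from h import *
print('touch',rel(tgt(.034,.056)),'end',rel(tgt(.198,.056)))
p,d=capture('top');cv2.imwrite('pics/top2.png',cv2.resize(p[150:300,250:450,::-1],(800,600)))
p,d=capture('scene');cv2.imwrite('pics/scene2.png',cv2.resize(p[130:290,200:400,::-1],(750,600)))
E
```

```text
1.35 [ 0.4741 -0.1758  0.1241] -0.000131794660086954 [-2.0603  0.7814 -0.8614] rel [ 0.0023 -0.1259  0.0014] [-0.2673 -0.3488 -0.4928]
touch [0.00358279 0.04438812 0.02962854] end [0.00237457 0.0189283  0.19163575]
```

View pics/scene2.png

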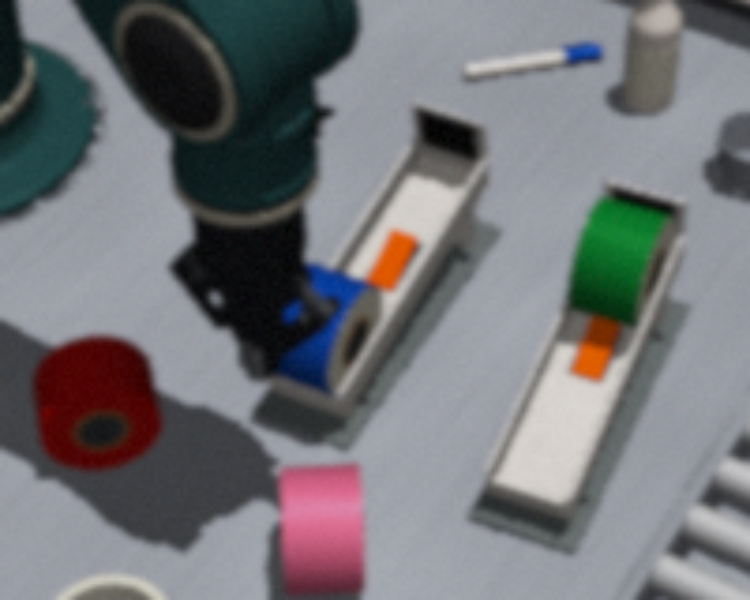

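View pics/top2.png

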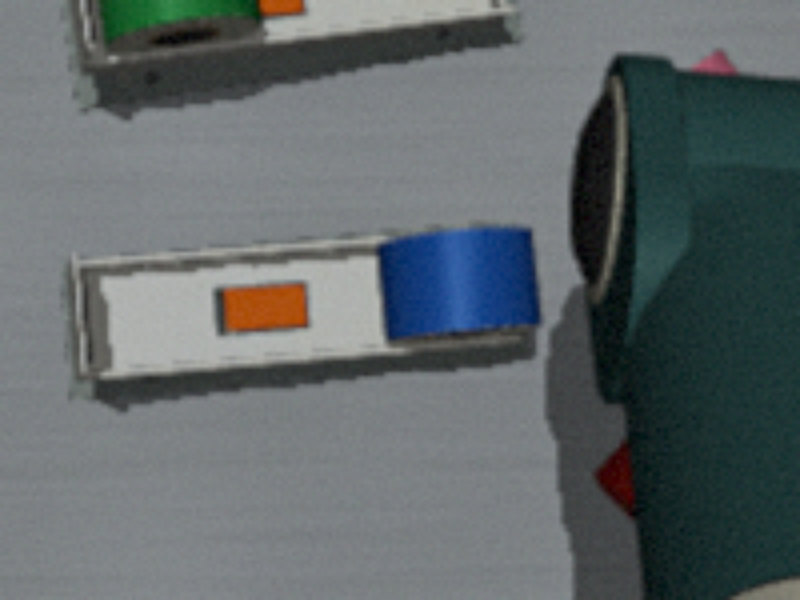

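The scene view shows the gripper just downhill of the blue reel (crop 330,330), clear of the red and pink reels. The top view shows the reel still at the foot and the catch (265,308) free. Next I go down to pushing height.

Call:
carry_out(
  plan=[
    {"xyz":[0.002,0.02,0],"turn":[0,0,0],"fingers":1},
    {"xyz":[0.002,0.042,0],"turn":[0,0,0],"fingers":1},
    {"xyz":[0.002,0.042,0],"turn":[0,0,0],"fingers":1},
    {"xyz":[0.002,0.042,0],"turn":[0,0,0],"fingers":1},
    {"xyz":[0.002,0.042,0],"turn":[0,0,0],"fingers":1},
  ],
)

```text
clock: 1.87
tcp_pos: [0.4807, -0.1775, 0.0907]
eef_rot: [[0.998, 0.002, -0.065], [0.066, -0.001, 0.998], [0.002, -1.0, -0.001]]
ft_force: [-0.1, -0.3, 1.0]
opening: 0.0001
```

```bash
python3 s.py; python3 - <<'E'
from h import *
print('touch',rel(tgt(.034,.056)),'end',rel(tgt(.198,.056)))
E
```

```text
1.8667 [ 0.4807 -0.1775  0.0907] 9.883692568156176e-05 [-0.1351 -0.2965  0.9645] rel [-0.0027 -0.1594  0.0027] [ 0.0685 -0.3929  0.1305]
touch [-0.0033018   0.01074797  0.03191783] end [-0.00435178 -0.0156673   0.19377311]
```

Call:
carry_out(
  plan=[
    {"xyz":[-0.003,0.011,0.006],"turn":[0,-0.4,0],"fingers":1},
    {"xyz":[-0.003,0.011,0.014],"turn":[0,-0.4,0],"fingers":1},
    {"xyz":[-0.003,0.011,0.022],"turn":[0,-0.4,0],"fingers":1},
    {"xyz":[-0.003,0.011,0.03],"turn":[0,-0.4,0],"fingers":1},
    {"xyz":[-0.003,0.0095,0.038],"turn":[0,-0.4,0],"fingers":1},
    {"xyz":[-0.003,0.008,0.046],"turn":[0,-0.4,0],"fingers":1},
    {"xyz":[-0.003,0.0065,0.054],"turn":[0,-0.4,0],"fingers":1},
    {"xyz":[-0.003,0.005,0.062],"turn":[0,-0.4,0],"fingers":1},
  ],
)

```text
clock: 2.53
tcp_pos: [0.4726, -0.1145, 0.0837]
eef_rot: [[0.997, 0.0, -0.073], [0.073, -0.0, 0.997], [0.0, -1.0, -0.0]]
ft_force: [1.2, -1.8, 0.5]
opening: -0.0001
```

```bash
cat > m.py <<'E'
from h import *
import sys
from scipy.optimize import least_squares
np.set_printoptions(precision=4,suppress=True)
s=observe();print(s['clock'],'F',s['ft_force'],'end',rel(tgt(.198,.056)),'tcp local',(s['tcp_pos']-o)@R)
p,d=capture('top');W=cloud('top',d);hsv=cv2.cvtColor(p,cv2.COLOR_RGB2HSV)
L=(W-o)@R
b=(d>0)&(hsv[...,0]>100)&(hsv[...,0]<130)&(hsv[...,1]>140)&(np.abs(L[...,1])<.04)&(L[...,0]>-.03)&(L[...,0]<.26)&(L[...,2]>.03)&(L[...,2]<.12)
B=L[b]
g=least_squares(lambda t:np.hypot(B[:,0]-t[0],B[:,2]-.045)-.045,[np.median(B[:,0])],loss='soft_l1',f_scale=.002).x
print('reel x',g,len(B),'y',np.percentile(B[:,1],[2,98]))
cv2.imwrite(f'pics/t{sys.argv[1]}.png',cv2.resize(p[170:290,250:410,::-1],(800,600)))
E
python3 m.py 3
```

```text
2.5333 F [ 1.2011 -1.802   0.4521] end [ 0.0005 -0.0224  0.1304] tcp local [0.011  0.0004 0.0567]
reel x [0.067] 581 y [-0.0259  0.0253]
```

View pics/t3.png

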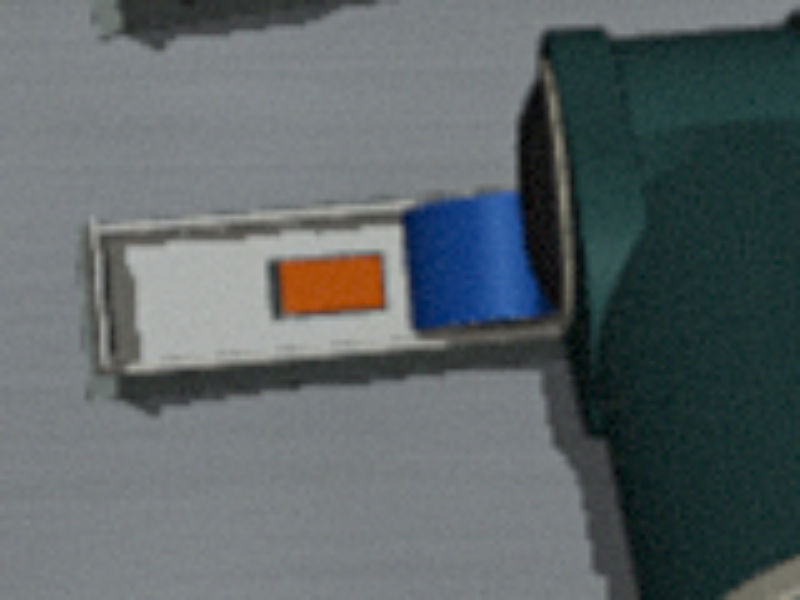

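The picture shows the blue reel (480,265) square in the gutter, pushed up to x≈67 mm, with the catch (330,285) ahead of it. The push force is about 2 N, so I continue.

Call:
carry_out(
  plan=[
    {"xyz":[0,-0.0013,0.008],"turn":[0,0,0],"fingers":1},
    {"xyz":[0,-0.0026,0.016],"turn":[0,0,0],"fingers":1},
    {"xyz":[0,-0.004,0.024],"turn":[0,0,0],"fingers":1},
    {"xyz":[0,-0.0053,0.032],"turn":[0,0,0],"fingers":1},
    {"xyz":[0,-0.0066,0.04],"turn":[0,0,0],"fingers":1},
    {"xyz":[0,-0.008,0.048],"turn":[0,0,0],"fingers":1},
    {"xyz":[0,-0.0093,0.056],"turn":[0,0,0],"fingers":1},
    {"xyz":[0,-0.0106,0.064],"turn":[0,0,0],"fingers":1},
  ],
)

```text
clock: 3.25
tcp_pos: [0.4678, -0.0508, 0.094]
eef_rot: [[0.997, 0.0, -0.073], [0.073, -0.0, 0.997], [0.0, -1.0, -0.0]]
ft_force: [0.4, -2.2, 0.8]
opening: 0.0001
```

```bash
python3 m.py 4
```

```text
3.25 F [ 0.3939 -2.24    0.831 ] end [ 0.0006 -0.012   0.0665] tcp local [0.0758 0.0006 0.0567]
reel x [0.1316] 381 y [-0.0255  0.0252]
```

View pics/t4.png

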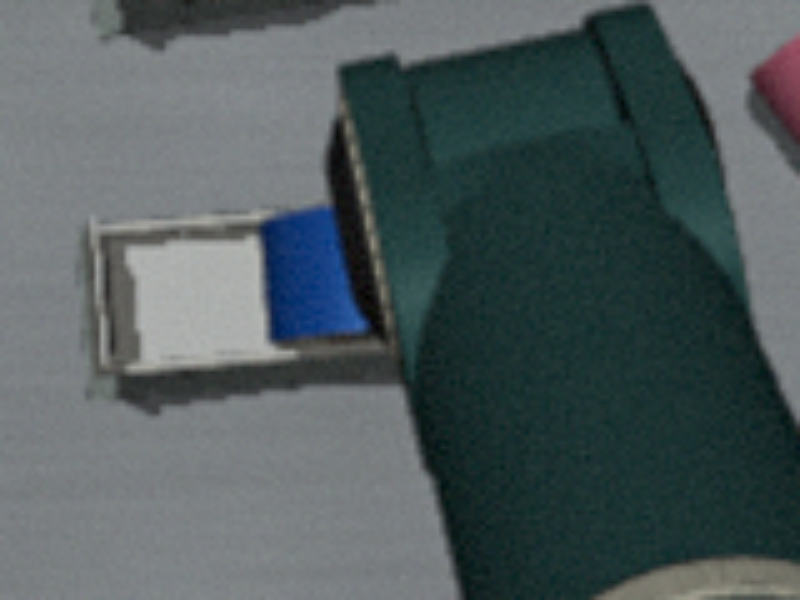

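The blue reel (310,275) is at x≈132 mm, over the catch. I push on more slowly.

Call:
carry_out(
  plan=[
    {"xyz":[0,-0.0013,0.008],"turn":[0,0,0],"fingers":1},
    {"xyz":[0,-0.0026,0.016],"turn":[0,0,0],"fingers":1},
    {"xyz":[0,-0.004,0.024],"turn":[0,0,0],"fingers":1},
    {"xyz":[0,-0.0053,0.032],"turn":[0,0,0],"fingers":1},
    {"xyz":[0,-0.0066,0.04],"turn":[0,0,0],"fingers":1},
    {"xyz":[0,-0.008,0.048],"turn":[0,0,0],"fingers":1},
    {"xyz":[0,-0.0093,0.055],"turn":[0,0,0],"fingers":1},
    {"xyz":[0,-0.0105,0.06],"turn":[0,0,0],"fingers":1},
  ],
)

```text
clock: 3.97
tcp_pos: [0.4634, 0.0095, 0.1045]
eef_rot: [[0.997, -0.0, -0.073], [0.073, 0.0, 0.997], [-0.0, -1.0, 0.0]]
ft_force: [0.8, 0.2, -0.6]
opening: -0.0
```

```bash
python3 m.py 5
```

```text
3.9667 F [ 0.7924  0.2189 -0.5829] end [ 0.0007 -0.0016  0.0061] tcp local [0.1371 0.0007 0.0573]
reel x [0.1961] 202 y [-0.0247  0.025 ]
```

Call:
carry_out(
  plan=[
    {"xyz":[0,-0.0004,0.002],"turn":[0,0,0],"fingers":1},
    {"xyz":[0,-0.0008,0.004],"turn":[0,0,0],"fingers":1},
    {"xyz":[0,-0.0011,0.006],"turn":[0,0,0],"fingers":1},
    {"xyz":[0,-0.0011,0.006],"turn":[0,0,0],"fingers":1},
  ],
)

```text
clock: 4.35
tcp_pos: [0.4631, 0.0144, 0.1055]
eef_rot: [[0.997, -0.0, -0.073], [0.073, 0.0, 0.997], [-0.0, -1.0, 0.0]]
ft_force: [-0.1, 0.5, 0.2]
opening: 0.0
```

```bash
python3 m.py 6; python3 - <<'E'
from h import *
p,d=capture('scene');cv2.imwrite('pics/scene6.png',cv2.resize(p[130:290,200:400,::-1],(750,600)))
E
```

```text
4.35 F [-0.0999  0.4987  0.1811] end [ 0.0006 -0.0006  0.0012] tcp local [0.1421 0.0006 0.0575]
reel x [0.1978] 149 y [-0.0244  0.0253]
```

View pics/scene6.png

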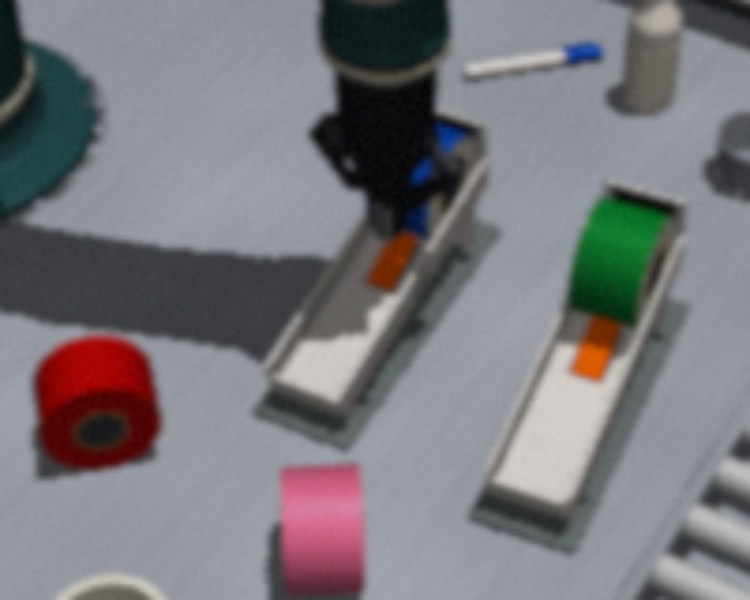

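The reel (440,170) sits at the stop with the catch (395,262) visible behind it. I back off slowly and check that it holds.

Call:
carry_out(
  plan=[
    {"xyz":[0,0,-0.003],"turn":[0,0,0],"fingers":1},
    {"xyz":[0,0,-0.006],"turn":[0,0,0],"fingers":1},
    {"xyz":[0,0,-0.01],"turn":[0,0,0],"fingers":1},
    {"xyz":[0,0,-0.015],"turn":[0,0,0],"fingers":1},
    {"xyz":[0,0,-0.02],"turn":[0,0,0],"fingers":1},
    {"xyz":[0,0,-0.02],"turn":[0,0,0],"fingers":1},
  ],
)

```text
clock: 4.95
tcp_pos: [0.4646, -0.007, 0.1054]
eef_rot: [[0.997, -0.0, -0.071], [0.071, -0.0, 0.997], [-0.0, -1.0, -0.0]]
ft_force: [-0.4, -0.0, -0.7]
opening: -0.0003
```

```bash
python3 m.py 7
```

```text
4.95 F [-0.4054 -0.0156 -0.6582] end [ 0.0007 -0.0007  0.0226] tcp local [0.121  0.0007 0.0609]
reel x [0.1953] 434 y [-0.0256  0.025 ]
```

Reel held at ≈195 mm. I retreat downhill and up for a clear look.

Call:
carry_out(
  plan=[
    {"xyz":[0,0,-0.02],"turn":[0,0,0],"fingers":1},
    {"xyz":[0,0,-0.05],"turn":[0,0,0],"fingers":1},
    {"xyz":[0,-0.03,-0.085],"turn":[0,0,0],"fingers":1},
    {"xyz":[0,-0.06,-0.11],"turn":[0,0,0],"fingers":1},
    {"xyz":[0,-0.09,-0.14],"turn":[0,0,0],"fingers":1},
    {"xyz":[0,-0.12,-0.16],"turn":[0,0,0],"fingers":1},
    {"xyz":[0,-0.12,-0.16],"turn":[0,0,0],"fingers":1},
    {"xyz":[0,-0.12,-0.16],"turn":[0,0,0],"fingers":1},
  ],
)

```text
clock: 5.67
tcp_pos: [0.4767, -0.1665, 0.2268]
eef_rot: [[0.998, 0.002, -0.07], [0.07, -0.001, 0.998], [0.002, -1.0, -0.001]]
ft_force: [-0.3, -0.0, -0.8]
opening: -0.0003
```

```bash
python3 m.py 8; python3 - <<'E'
from h import *
p,d=capture('scene');cv2.imwrite('pics/scene8.png',cv2.resize(p[130:290,200:400,::-1],(750,600)))
p,d=capture('top');hsv=cv2.cvtColor(p,cv2.COLOR_RGB2HSV);L=(cloud('top',d)-o)@R
O=L[(d>0)&(hsv[...,0]<20)&(hsv[...,1]>150)&(abs(L[...,1])<.012)&(L[...,0]>.11)&(L[...,0]<.17)&(abs(L[...,2])<.03)]
print('catch slope',len(O),np.polyfit(O[:,0],O[:,2],1),'full-up expect ~0.27')
q=np.load('pics/top1.npz')['p'];print('diff',np.abs(p.astype(int)-q)[120:165,255:390].mean(),np.abs(p.astype(int)-q)[120:290,130:210].mean())
E
```

```text
5.6667 F [-0.2954 -0.0468 -0.8069] end [-0.0005  0.1205  0.1827] tcp local [-0.0176  0.0002  0.2062]
reel x [0.1957] 969 y [-0.0258  0.0249]
catch slope 113 [ 0.31530462 -0.0371139 ] full-up expect ~0.27
diff 13.039725651577504 14.026813725490197
```

View pics/t8.png

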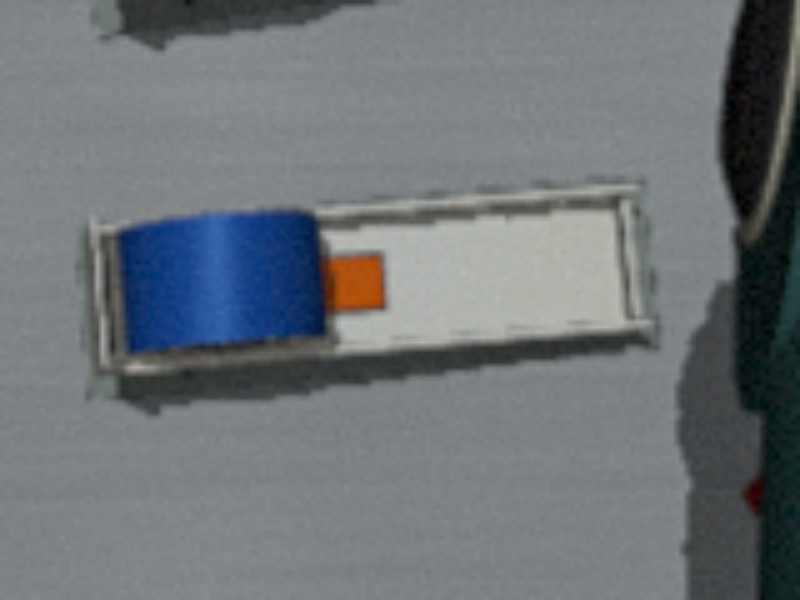

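View pics/scene8.png

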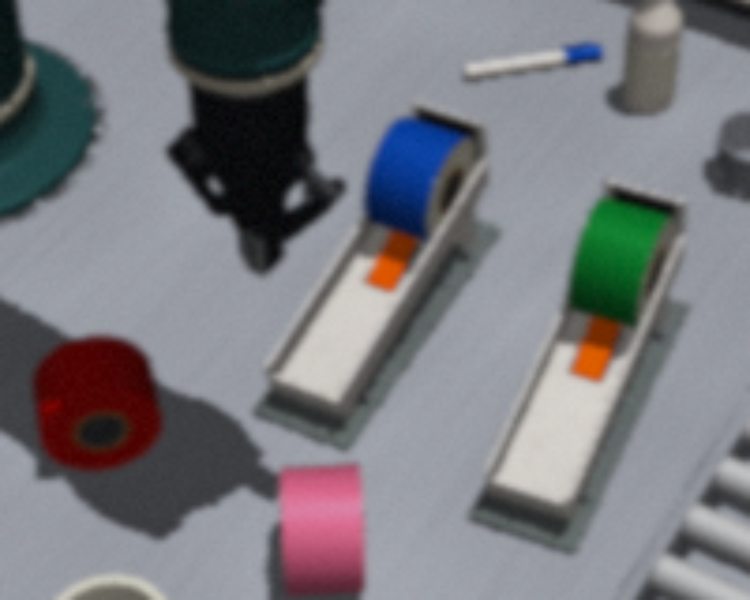

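The blue reel (top crop 220,280; scene crop 420,175) is parked at the stop, square, at x≈196 mm. The catch shows behind it (355,283) just as in the green gutter, at a slope of about 0.3 rad, so it is up. The green reel and the bystanders in view are in their places.

```bash
python3 -c "
from cell import *
print(finish_job())"
```

```text
the job is handed in; nothing more can be done
None
```

I pushed the blue reel up its gutter with the closed fingertips, over the orange catch and into the space before the end stop. Then I backed the gripper off and handed the job in at about 5.8 s.

**Last checks:**
- **Reel position:** its centre measured about 196 mm uphill of the lip (home is 194 mm, allowed 188 to 204 mm). It was within about 1 mm of mid-width and looked square across. It held there after I withdrew.
- **Catch:** its measured slope was about 0.3 rad (fully up is 0.27 rad), so it is up behind the reel.
- **Forces:** they were about 2 N in the readings taken during the push and near zero after I withdrew. The gripper ended in free air.
- **Green reel and the rest:** the green reel, marker, bottle and the red and pink look-alikes look unmoved in the final views. I did not check the forceps, carton and tape roll in a final picture, but the arm never went near them.

One check told me nothing: a picture difference between start and end came out at 13 to 14 grey levels in both patches I compared. I took that as image noise and relied on what the pictures show.

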